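# Unsnap the bay cover of a clamped case

### The job

Open the bay of the clamped aluminium case: first take the hex driver that lies across it and lay it lengthwise in the middle of the cork pad. Then squeeze the cover's release tab in, pivot the cover up out of its frame, and lay it flat, latch side up, inside the low steel tray. Put things down rather than dropping them, and leave everything else on the bench where it is.

Things in the scene. Friction and masses are not known exactly. Their poses are not given: they have to be found in the camera images.
- case: aluminium case 250 x 124 mm, 79 mm high, fixed to the bench by a cam clamp at its -x end. Origin: centre of its underside; x along it (towards the cover's release tab), z up. Its flat top frame (z = 79 mm) surrounds an opening in which the cover sits 7 mm deep
- frame_top (a point): centre of the case's top opening (180 x 84 mm), level with the frame's top; axes as the case. At both short ends an overhanging lip (inner edges at x = -90 and +90 mm, 5 mm thick, top level with the frame) keeps the cover in
- clamp (a point): top of the case's clamp, an obstacle: 117 mm above the bench at x = -138 mm of the case's frame. Its cam and lever lie at x -150 to -127, y -10 to 50 mm; its foot on the case's end at x -146 to -114, |y| < 9, up to 89 mm high
- cover: grey snap-in cover: plate 176 x 80 x 5 mm (192 mm long with tongues and hook), 0.2 kg, loose but locked in the frame with 2 mm of play. Origin: centre of the plate's underside, at the start 67 mm above the bench over the case's origin, same axes. Once the tab is in: pivot the +x end up 0.1 to 0.3 rad about the tongues, then draw the cover over 9 mm along its own +x and it is free
- tongue_end (a point): the cover's tongue end, mid-width (cover frame x = -97, z = 2.5 mm); axes as the cover. Two tongues (x = -97 to -88 mm) reach 7 mm under the frame's lip; the cover pivots about the line x = -88, z = 0
- latch (a point): point midway between the cover's two upright plates (cover frame x = 60, z = 30 mm; axes as the cover). Each is 26 mm wide (y), 6 mm thick, up to z = 41 mm: a fixed rib (x = 40 to 46) and the release tab (x = 74 to 80 mm). Pinch both from outside along x: 40 mm wide, 32 when fully in, middle then at x = 56; the squeezed pair is also the handle
- tab (a joint): how far the release tab is pressed in (towards the rib), m: 0 = out (locked), 0.008 = fully in. A hook on its foot reaches 5 mm under the lip at +x and clears it beyond 0.005. Spring: 3 N to start, 9 N fully in; it springs back when let go, so hold it in while pivoting
- driver: red-handled hex driver, 0.12 kg, lying across the top of the case: handle a bar 120 mm long, 26 mm wide, 24 mm high (x = -60 to 60), steel shaft 8 mm thick from x = 60 to 140 mm at mid height. Origin: centre of the handle's underside; x along it towards the shaft's tip, z up; it balances at about x = 30 mm
- driver_mid (a point): middle of the driver's whole length, on its axis (driver frame x = 40, z = 12 mm); axes as the driver
- tray: low open steel tray, 234 x 132 mm outside, walls 4 mm thick and 18 mm high, fixed to the bench to the left or right of the case. Origin: centre of its underside; x along its length
- tray_in (a point): centre of the tray's inner floor; axes as the tray
- pad: flat cork pad, 240 x 120 x 10 mm, fixed to the bench on the other side of the case from the tray. Origin: centre of its underside; x along its length
- spare_driver: a second red-handled hex driver, same as the first, lying flat on the bench at the back right; leave alone. Frame as driver
- axle_bolt: steel-grey axle bolt with hexagon ends, 161 mm long, 27 mm across flats, lying at the back; leave alone. Origin under its shank, on the bench; x along it
- spark_plug: spark plug, 86 mm long, lying at the back; leave alone. Origin under its hexagon; x along it
- spacer_a: spacer ring 64 mm across, 22 mm high, lying flat near the robot, left; leave alone. Origin at the centre of its underside
- spacer_b: spacer ring, same, near the robot, right; leave alone
- spray_can: grey can 58 mm across, 170 mm high, standing beyond the case to one side; leave alone. Origin at the centre of its underside
- grease_jar: amber jar 70 mm across, 85 mm high, standing beyond the case on the other side; leave alone. Origin at the centre of its underside

How it is judged (in metres and radians):
On the way, in this order (a step that is already met when the one before it is completed fails the run):
1. the driver lies released on the pad, the cover still locked in its frame (x of driver_mid in the frame of pad between -0.05 and 0.05 m and y of driver_mid in the frame of pad between -0.045 and 0.045 m and z of driver_mid in the frame of pad below 0.03 m and angle between the x axis of driver and the x axis of pad, either way round below 0.4 rad and linear speed of driver below 0.03 m/s and contact force between the fingers and driver below 0.1 N and angle between cover's own z axis and vertical below 0.04 rad and distance between cover and frame_top below 0.022 m), for 0.2 s.
2. the release tab is pressed in while the cover still sits in its frame (value of joint tab above 0.005 m and angle between cover's own z axis and vertical below 0.04 rad and distance between cover and frame_top below 0.022 m), for 0.05 s.
3. the cover's tab end is pivoted up while its tongues are still in the frame (angle between cover's own z axis and vertical above 0.07 rad and x of tongue_end in the frame of case between -0.106 and -0.085 m and z of tongue_end in the frame of case below 0.08 m), for 0.05 s.
At the end, for the whole second after the job is handed in: the cover lies flat inside the tray (underside within 6 mm of the floor, tilt under 0.06 rad, latch up, tab out), released, still; the driver lies released on the pad, its middle within 50 mm along and 45 mm across of the pad's centre, within 0.4 rad of the pad's length (z of cover in the frame of tray_in between -0.004 and 0.006 m and horizontal distance between cover and tray_in below 0.05 m and angle between cover's own z axis and vertical below 0.06 rad and linear speed of each of cover, driver below 0.03 m/s and value of joint tab below 0.003 m and x of driver_mid in the frame of pad between -0.05 and 0.05 m and y of driver_mid in the frame of pad between -0.045 and 0.045 m and z of driver_mid in the frame of pad below 0.03 m and angle between the x axis of driver and the x axis of pad, either way round below 0.4 rad and contact force between the fingers and driver below 0.1 N); the robot touches nothing.
It fails at once if another thing on the bench is moved by more than 30 mm (distance of any of spare_driver, axle_bolt, spark_plug, spacer_a, spacer_b, spray_can, grease_jar from where it was at the start of the episode above 0.03 m).
It fails at once if the cover is dropped (falls free at over 0.9 m/s) (linear speed of cover above 0.9 m/s and contact force between each of the fingers, the arm and cover below 0.05 N).
It fails at once if the driver is dropped (falls free at over 0.9 m/s) (linear speed of driver above 0.9 m/s and contact force between each of the fingers, the arm and driver below 0.05 N).
It also fails if it takes over 58 s, if anything falls off the work surface, if the arm or the gripper's body presses on something with over 40 N, if the wrist force passes 120 N, or if a joint passes its speed limit or range.

### The arm

A 6-joint arm with a two-finger parallel gripper is mounted at the origin on the work surface. World frame = base frame: x ahead of the robot, y to its left, z up, the work surface at z = 0. Lengths are in mm, angles in rad, forces in N, time in s.
With the tool pointing down it reaches from about 300 to 775 mm from the base axis. Payload 14.6 kg.
Tool frame: the origin (TCP) lies between the finger pads; the fingertips stand manip.finger_overhang ahead of it and the grasp point (between the pads) lies 2 mm behind it (manip.finger_overhang is the distance from the TCP to the fingertips, in mm); z points along the fingers, y is the direction in which the jaws open and shut (so a half turn about z gives the same grasp; the last joint's range is limited). The gripper opens to 94 mm and grips with 3 to 60 N. Pads are 16 mm wide; open, the fingers measure 119 mm over their backs; the gripper's body (75 mm by 177 mm) begins 78 mm behind the grasp point.
Start: joints at [1.158, 0.3, 1.521, -0, 1.321, -0.067], TCP at [186.419, 517.433, 222.446] pointing down, gripper open.
Joint ranges: [-3.03, 3.03], [-0.79, 2.21], [0.23, 2.52], [-1.04, 4.18], [0, 3.07], [-2.55, 2.55]. Speed limits (rad/s): [2.22, 2.22, 2.57, 3.14, 3.14, 3.14].

### API

Orientations are given as [roll, pitch, yaw] about the fixed x, y, z axes, in that order (R = Rz(yaw) Ry(pitch) Rx(roll)).
In Python, from cell import manip gives the robot as it stands.
- The arm moves only by the tool drive_tool, never from a script. Its argument "steps" is a list of rows, each an object with "delta_pos": the shift along the world's x, y, z in mm, a list of three; "yaw": the turn about the world's z in rad; "hand": the finger opening in mm, from 0 to 94. A call has 1 to 5 rows; each row shifts and turns the commanded pose from where the row before left it; what a row does not reach is not made up. A row lasts 1/12 s, in which the tool goes at most 41.7 mm and 7.16 degrees, less where a joint would pass 70% of its speed; a pose out of reach is approached as far as the arm can. A call is refused whole if a number of a shift passes 41.7 or a number of a turn 0.125, either way. A call with a gripper value outside its range is refused whole. The fingers move at their own pace and stop on an object; "squeeze" is the grip in N (left out, the last holds). Time passes only in rows, so rows that do not move let the fingers close. It gives the time, the measured TCP pose, the force and the opening at its end, in the units of the state.
- manip.read_state(): the state, without advancing time (a new reading comes with each control period).
- manip.camera(name): name is "side" or "top"; returns a dict with "frame" (384x512x3 uint8, red, green, blue), "range_z" (384x512 float32, mm along the optical axis (not along the pixel's ray), 0 where there is no reading), "intrinsics" (3x3 intrinsics, pixels), "position" and "attitude" of the camera in the world. Camera axes: x right, y down, z forward; pixel columns grow to the right and rows downward; lengths in mm; the calibration is good to about 2 mm. A picture is of the moment at which its call begins.
- manip.sign_off(): hands the job in, once; it reports no verdict.
The state is a dict: "clock": time; "joints": joint angles; "qd": joint speeds; "effort": joint torques, N m; "eef_pos": TCP position; "eef_rot": TCP orientation; "wrist_force": force on the tool from outside, world axes, zero at the start; "moment": the same for the moment, N m; "finger_gap": finger opening in mm.
Only numpy, scipy, OpenCV 4.12 (cv2) and the standard library are available. Lean on these libraries where they do the work, as an engineer would, in place of code of your own. Each camera call takes 0.05 s, during which the arm holds its last target.

## Working session

There is one attempt and no reset: what is moved stays moved. The work goes in short steps, Python scripts to look and compute and a tool call to move; the robot and the scene stay as the last step left them, time stands still between calls to the robot, and variables do not carry over. Pictures are saved under pics/ and viewed, and the job is handed in when it is done.

Besides the shell and the picture viewer there is one more tool, called after ">>>" as a command line: name --argument value ..., lists and objects as JSON in quotes. drive_tool: Moves the arm, as the interface text tells. Its arguments: {"type":"object","properties":{"steps":{"type":"array"},"squeeze":{"type":"number"}},"required":["steps"]}

```bash
ls; mkdir -p pics; python3 - <<'E'
from cell import manip
import cv2
print(manip.read_state(), manip.finger_overhang)
for n in ("top","side"):
    c=manip.camera(n)
    cv2.imwrite(f"pics/{n}0.png",cv2.resize(c["frame"][:,:,::-1],(800,600),interpolation=cv2.INTER_CUBIC))
    import numpy as np
    np.savez(f"{n}0.npz",**c)
    print(n,c["intrinsics"],c["position"],c["attitude"])
E
```

```text
pics
{'clock': 0.0, 'joints': array([ 1.15837002e+00,  3.00478457e-01,  1.52159359e+00, -8.24188858e-06,
        1.32072920e+00, -6.66152852e-02]), 'qd': array([-0.00162616, -0.00178289,  0.00225278,  0.0001225 ,  0.00077941,
        0.0009854 ]), 'effort': array([ 1.93342086e-03, -5.31806266e+01, -3.52736843e+01,  7.09448196e-02,
        2.43466313e-02, -1.05026754e-04]), 'eef_pos': array([186.33759575, 517.20081821, 221.87700251]), 'eef_rot': array([-3.14038621e+00, -7.24858844e-05,  2.79578364e+00]), 'wrist_force': array([-1.26211486e-01,  1.44518304e-01,  8.45657059e-06]), 'moment': array([-0.00081487, -0.00685066,  0.03928512]), 'finger_gap': 94.0217860351112} 17.0
top [[478.7777751    0.         253.43425897]
 [  0.         478.7777751  188.24013047]
 [  0.           0.           1.        ]] [ 393.50904611    4.82175434 1308.20626354] [-3.01307673 -0.02195336 -1.54923595]
side [[415.58671997   0.         249.69421421]
 [  0.         415.58671997 193.65927036]
 [  0.           0.           1.        ]] [ 366.30040065 -871.77854528  765.87000425] [-2.20688117 -0.01775433 -0.21429682]
```

View pics/top0.png

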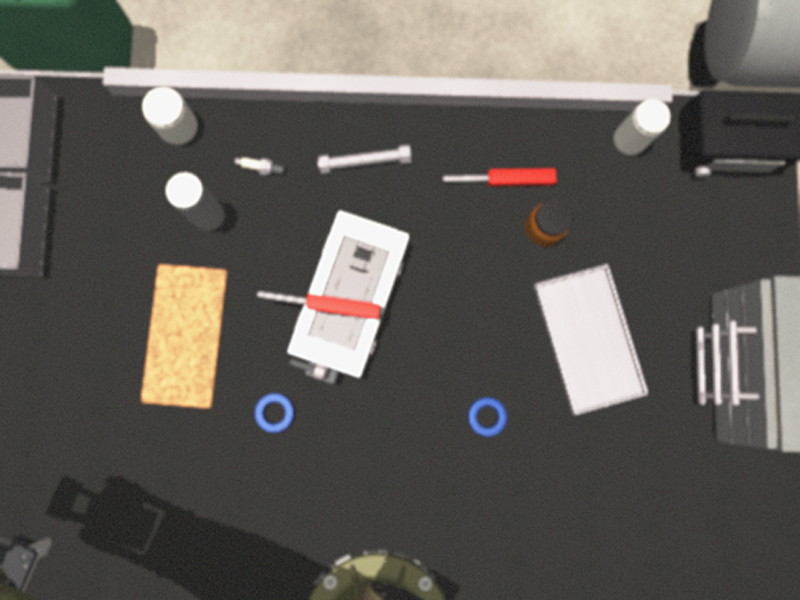

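View pics/side0.png

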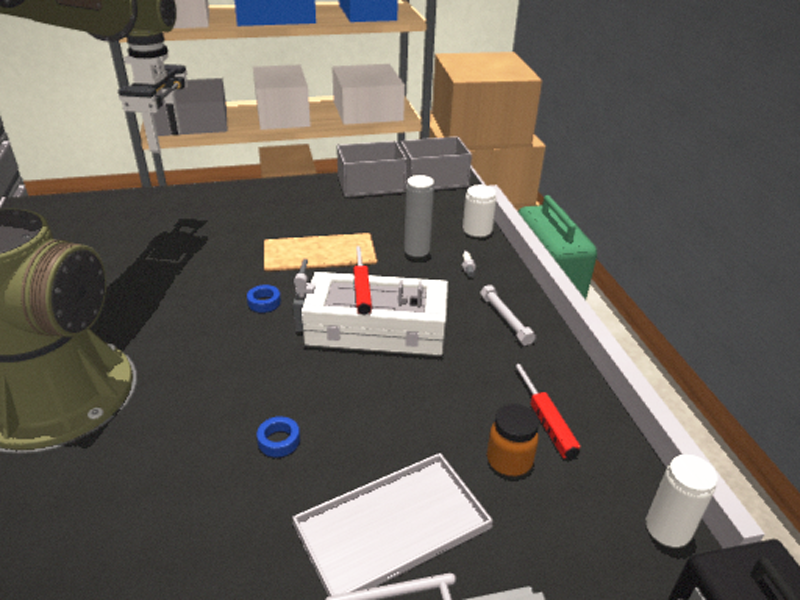

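```bash
cat > h.py <<'E'
import numpy as np,cv2
from scipy.spatial.transform import Rotation as Rn
def pts(c):
    K=c["intrinsics"];z=c["range_z"];h,w=z.shape
    v,u=np.mgrid[:h,:w]
    P=np.stack([(u-K[0,2])/K[0,0]*z,(v-K[1,2])/K[1,1]*z,z],-1)
    R=Rn.from_euler("xyz",c["attitude"]).as_matrix()
    return P@R.T+c["position"]
def proj(c,p):
    K=c["intrinsics"];R=Rn.from_euler("xyz",c["attitude"]).as_matrix()
    q=(np.asarray(p,float)-c["position"])@R; q=q@K.T
    return q[...,:2]/q[...,2:]
E
python3 - <<'E'
from h import *
for n in ("top","side"):
    c=np.load(n+"0.npz");W=pts(c);f=c["frame"]
    hsv=cv2.cvtColor(f,cv2.COLOR_RGB2HSV);z=W[...,2];ok=c["range_z"]>0
    print(n,"bench z",np.median(z[ok&(abs(z)<15)]))
    def rect(m,name):
        m=cv2.morphologyEx(m.astype(np.uint8),cv2.MORPH_OPEN,np.ones((3,3)))
        k,l,s,_=cv2.connectedComponentsWithStats(m)
        for i in range(1,k):
            if s[i,4]<60: continue
            p=W[l==i];r=cv2.minAreaRect(p[:,:2].astype(np.float32))
            print(name,s[i,4],np.round(r[0],1),np.round(r[1],1),"ang",round(r[2],2),"z",np.round(np.percentile(p[:,2],[5,50,95]),1))
    H,S,V=[hsv[...,i].astype(int) for i in range(3)]
    roi=ok&(W[...,0]>150)&(W[...,0]<760)&(abs(W[...,1])<480)
    rect(roi&(S>150)&((H<6)|(H>174)),"red")
    rect(roi&(H>10)&(H<25)&(S>80)&(z<30),"pad")
    rect(roi&(z>70)&(z<84)&(S<60)&(V>120),"casetop")
    rect(roi&(z>-5)&(z<30)&(S<60)&(V>110),"tray/low")
    rect(roi&(z>100),"tall")
E
```

```text
top bench z 0.12694200566329528
red 68 [534.5  64.8] [49.4  8.7] ang 82.09 z [ 98.8 102.5 107.1]
pad 4223 [483.7 347.6] [128.1 248.5] ang 86.43 z [ 2.1  9.8 14.3]
casetop 1255 [604.1  43.9] [124.2 145.1] ang 72.39 z [73.6 78.5 82.4]
casetop 201 [571.9  66. ] [50.4 46.9] ang 1.51 z [70.4 72.8 76.8]
casetop 1080 [479.9  83.9] [124.5  94.4] ang 72.34 z [71.7 78.4 82.4]
casetop 64 [504.7 102.4] [31.7 15.6] ang 3.81 z [70.8 74.  76.8]
tray/low 4428 [ 493.8 -364. ] [242.7 142.7] ang 16.39 z [-1.   3.9 16.9]
tall 605 [695.7 314.6] [56.1 54.6] ang 7.32 z [111.8 167.6 172.7]
tall 99 [532.2  86.1] [34.4 22. ] ang 80.37 z [100.3 103.2 106.6]
tall 180 [524.6  36.4] [59.4 24.7] ang 84.07 z [100.5 103.  107.1]
tall 115 [426.1 121.8] [54.5 19.6] ang 79.06 z [105.  111.2 117.2]
tall 869 [173.5 414.7] [126.1  49.6] ang 86.11 z [234.2 345.5 521.7]
side bench z 1.9439665807246342
red 227 [541.5 138.4] [263.7  27.9] ang 80.16 z [101.5 104.7 107. ]
pad 1398 [487.  353.3] [143.  241.1] ang 86.48 z [ 4.7 12.  14.9]
pad 230 [ 680.4 -297.3] [32.6 69.7] ang 55.97 z [ 1.8 15.7 28.3]
casetop 860 [489.4  80.8] [129.2 113.6] ang 73.31 z [72.4 79.  82.8]
casetop 1108 [605.   43.2] [131.5 144.2] ang 72.2 z [72.2 79.  82.5]
casetop 105 [623.6  79.2] [50.3 26.4] ang 76.38 z [72.7 76.2 82.4]
tray/low 611 [536.8   1.4] [ 13.  246.5] ang 72.75 z [ 4.6 16.1 28.3]
tray/low 6546 [ 496.4 -351.9] [245.  147.8] ang 16.32 z [ 3.2  5.8 18.9]
tall 877 [170.6 380.1] [232.4  50. ] ang 68.57 z [457.5 491.9 529.8]
tall 562 [175.9 451.9] [56.1 50.8] ang 87.41 z [224.5 320.7 360.7]
tall 438 [697.1 313.6] [57.5 56.9] ang 35.29 z [105.6 147.6 173.1]
tall 76 [432.8 120.1] [57.8 19.9] ang 65.14 z [103.1 112.2 117.1]
tall 229 [530.   65.9] [120.7  25.5] ang 82.71 z [101.9 104.7 107. ]
```

```bash
python3 - <<'E'
from h import *
c=np.load("top0.npz");f=c["frame"][:,:,::-1]
cv2.imwrite("pics/crop0.png",cv2.resize(f[125:250,160:275],None,fx=5,fy=5,interpolation=cv2.INTER_CUBIC)[:600])
c=np.load("side0.npz");f=c["frame"][:,:,::-1]
cv2.imwrite("pics/crops0.png",cv2.resize(f[140:240,150:300],None,fx=5,fy=5,interpolation=cv2.INTER_CUBIC)[:600])
E
```

```text
(no output)
```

View pics/crop0.png

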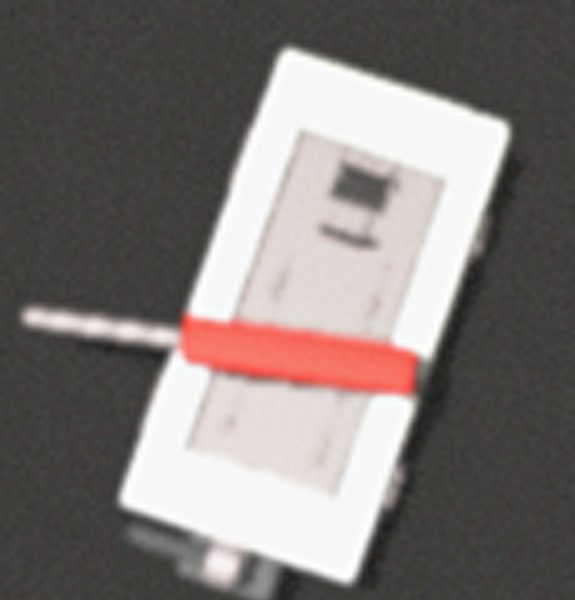

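View pics/crops0.png

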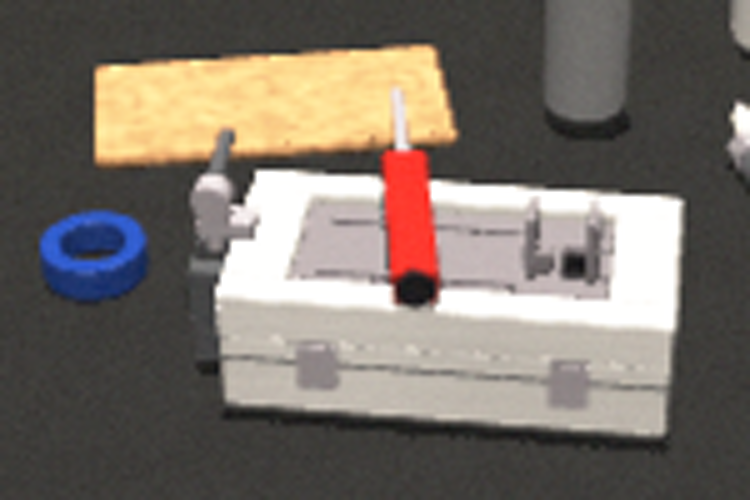

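Top view: the case is in the middle with its clamp at the robot end and the driver across it, shaft to the left (+y). The pad is at the left, tray at the right. Next I'll refine the poses from corner pixels.

```bash
python3 - <<'E'
from h import *
c=np.load("top0.npz");W=pts(c);K=c["intrinsics"];R=Rn.from_euler("xyz",c["attitude"]).as_matrix()
def ray(u,v,z):
    d=R@np.array([(u-K[0,2])/K[0,0],(v-K[1,2])/K[1,1],1]);o=c["position"];return o+d*(z-o[2])/d[2]
cr=lambda x,y,z: ray(160+(x+.5)/5-.5,125+(y+.5)/5-.5,z)
def quad(n,P):
    P=np.array(P); # order far-left, far-right, near-left, near-right
    m=P.mean(0);d=(P[0]+P[1]-P[2]-P[3])/2;e=(P[0]+P[2]-P[1]-P[3])/2
    print(n,m.round(1),"len",np.linalg.norm(d[:2]).round(1),"wid",np.linalg.norm(e[:2]).round(1),"yaw",np.arctan2(d[1],d[0]).round(4),np.arctan2(-e[0],e[1]).round(4)); return m
quad("case",[cr(287,47,79),cr(511,122,79),cr(119,503,79),cr(355,585,79)])
quad("opening",[cr(302,132,79),cr(443,180,79),cr(190,447,79),cr(337,495,79)])
s=.64
f=lambda x,y,z: ray((x+.5)*s-.5,(y+.5)*s-.5,z)
quad("pad",[f(157,265,10),f(227,268,10),f(142,404,10),f(211,408,10)])
quad("tray",[f(535,284,18),f(608,265,18),f(575,414,18),f(648,394,18)])
print("tip",cr(25,317,91),"butt",cr(415,374,103),"handle corners",[cr(*p,103).round(1)[:2] for p in((183,318),(183,360),(415,352),(415,393))])
print("latch tops",[cr(*p,108).round(1)[:2] for p in((362,165),(350,238))])
# side handle
c=np.load("side0.npz");W=pts(c);f_=c["frame"]
hsv=cv2.cvtColor(f_,cv2.COLOR_RGB2HSV)
# latch points in side cloud: z 85..112 near case, excluding red
for n in("top","side"):
    c=np.load(n+"0.npz");W=pts(c);hsv=cv2.cvtColor(c["frame"],cv2.COLOR_RGB2HSV)
    m=(W[...,2]>90)&(W[...,2]<115)&(abs(W[...,0]-605)<40)&(abs(W[...,1]-45)<40)
    p=W[m];print(n,len(p),p.round(0)[:40].tolist())
E
```

```text
case [554.7  59.1  79. ] len 253.5 wid 125.9 yaw -0.3069 -0.3067
opening [554.2  59.3  79. ] len 173.5 wid 78.6 yaw -0.301 -0.2998
pad [481.6 344.4  10. ] len 241.9 wid 119.7 yaw -0.0526 -0.0272
tray [ 491.9 -360.3   18. ] len 233.3 wid 133.1 yaw 0.2918 0.2804
tip [546.46653653 208.35601533  91.        ] butt [520.69701893   8.51836599 103.        ] handle corners [array([546.4, 126.6]), array([525. , 125.9]), array([531.9,   8.8]), array([511. ,   8.3])]
latch tops [array([626.5,  38.1]), array([588.7,  43.2])]
top 70 [[633.0, 46.0, 107.0], [631.0, 48.0, 107.0], [630.0, 46.0, 109.0], [630.0, 43.0, 111.0], [630.0, 41.0, 109.0], [631.0, 38.0, 106.0], [628.0, 48.0, 108.0], [628.0, 46.0, 107.0], [627.0, 43.0, 113.0], [629.0, 41.0, 104.0], [628.0, 38.0, 110.0], [628.0, 36.0, 108.0], [627.0, 33.0, 112.0], [628.0, 31.0, 107.0], [628.0, 49.0, 94.0], [627.0, 46.0, 97.0], [626.0, 43.0, 103.0], [626.0, 41.0, 107.0], [626.0, 38.0, 107.0], [625.0, 36.0, 108.0], [626.0, 33.0, 108.0], [626.0, 31.0, 105.0], [626.0, 28.0, 106.0], [625.0, 25.0, 110.0], [626.0, 44.0, 92.0], [625.0, 41.0, 97.0], [625.0
[... 483 characters left out ...]
[600.0, 50.0, 108.0], [629.0, 41.0, 110.0], [632.0, 41.0, 111.0], [592.0, 42.0, 111.0], [596.0, 46.0, 108.0], [599.0, 47.0, 107.0], [628.0, 39.0, 109.0], [631.0, 37.0, 110.0], [592.0, 41.0, 109.0], [594.0, 37.0, 111.0], [599.0, 47.0, 103.0], [627.0, 33.0, 110.0], [629.0, 31.0, 111.0], [591.0, 38.0, 107.0], [593.0, 35.0, 109.0], [599.0, 47.0, 100.0], [623.0, 29.0, 110.0], [625.0, 27.0, 110.0], [629.0, 30.0, 108.0], [591.0, 35.0, 106.0], [593.0, 35.0, 106.0], [601.0, 54.0, 92.0], [623.0, 28.0, 107.0], [625.0, 24.0, 109.0], [627.0, 23.0, 110.0], [591.0, 37.0, 102.0], [594.0, 36.0, 102.0], [622.0, 25.0, 106.0], [625.0, 26.0, 105.0], [629.0, 28.0, 103.0], [592.0, 40.0, 96.0], [594.0, 38.0, 97.0]]
```

>>> drive_tool --steps '[{"delta_pos":[23,-28,-3],"yaw":-0.09,"hand":60},{"delta_pos":[23,-28,-3],"yaw":-0.09,"hand":60},{"delta_pos":[23,-28,-3],"yaw":-0.09,"hand":60},{"delta_pos":[23,-28,-3],"yaw":-0.09,"hand":60},{"delta_pos":[23,-28,-3],"yaw":-0.09,"hand":60}]' --squeeze 25

```text
clock: 0.52
eef_pos: [302.0, 375.9, 207.1]
eef_rot: [-3.141, 0.0, 2.342]
wrist_force: [-0.3, 1.2, 0.4]
finger_gap: 64.0
```

>>> drive_tool --steps '[{"delta_pos":[23,-28,-3],"yaw":-0.09,"hand":60},{"delta_pos":[23,-28,-3],"yaw":-0.09,"hand":60},{"delta_pos":[23,-28,-3],"yaw":-0.09,"hand":60},{"delta_pos":[23,-28,-3],"yaw":-0.09,"hand":60},{"delta_pos":[23,-28,-3],"yaw":-0.09,"hand":60}]'

```text
clock: 0.93
eef_pos: [417.1, 235.8, 192.2]
eef_rot: [-3.141, 0.0, 1.891]
wrist_force: [0.1, 0.7, 0.3]
finger_gap: 59.9
```

>>> drive_tool --steps '[{"delta_pos":[23,-28,-3],"yaw":-0.09,"hand":60},{"delta_pos":[23,-28,-3],"yaw":-0.09,"hand":60},{"delta_pos":[23,-28,-3],"yaw":-0.09,"hand":60},{"delta_pos":[23,-28,-3],"yaw":-0.09,"hand":60},{"delta_pos":[23,-28,-3],"yaw":-0.09,"hand":60}]'

```text
clock: 1.35
eef_pos: [532.2, 95.7, 177.1]
eef_rot: [-3.141, 0.0, 1.441]
wrist_force: [-0.9, 1.2, -0.1]
finger_gap: 59.9
```

>>> drive_tool --steps '[{"delta_pos":[0,0,0],"yaw":0,"hand":60},{"delta_pos":[0,0,0],"yaw":0,"hand":60}]'

```text
clock: 1.52
eef_pos: [531.7, 96.1, 176.6]
eef_rot: [-3.14, 0.0, 1.443]
wrist_force: [0.5, 0.6, 0.0]
finger_gap: 60.1
```

>>> drive_tool --steps '[{"delta_pos":[0.5,1,-30],"yaw":0.004,"hand":60},{"delta_pos":[0,0,-30],"yaw":0.004,"hand":60},{"delta_pos":[0,0,-15],"yaw":0,"hand":60},{"delta_pos":[0,0,-5],"yaw":0,"hand":60},{"delta_pos":[0,0,0],"yaw":0,"hand":60}]'

```text
clock: 1.93
eef_pos: [531.0, 99.3, 96.9]
eef_rot: [-3.14, 0.0, 1.456]
wrist_force: [-0.1, 0.5, -0.1]
finger_gap: 59.7
```

```bash
cat > snap.py <<'E'
import sys
from cell import manip
from h import *
t=sys.argv[1];n,u0,u1,v0,v1=sys.argv[2],*map(int,sys.argv[3:7])
c=manip.camera(n);np.savez(f"{t}.npz",**c)
im=c["frame"][v0:v1,u0:u1,::-1];k=min(800/im.shape[1],600/im.shape[0])
cv2.imwrite(f"pics/{t}.png",cv2.resize(im,None,fx=k,fy=k,interpolation=cv2.INTER_CUBIC)[:600,:800])
s=manip.read_state();print(s["clock"],s["eef_pos"],s["eef_rot"],s["wrist_force"],s["finger_gap"])
E
python3 snap.py s1 side 150 310 110 230
```

```text
1.9833 [531.5480495   99.23937415  97.73174143] [-3.14130796e+00 -2.95717310e-05  1.45548844e+00] [ 0.05003018 -0.77644437  0.85973126] 59.87711890096986
```

View pics/s1.png

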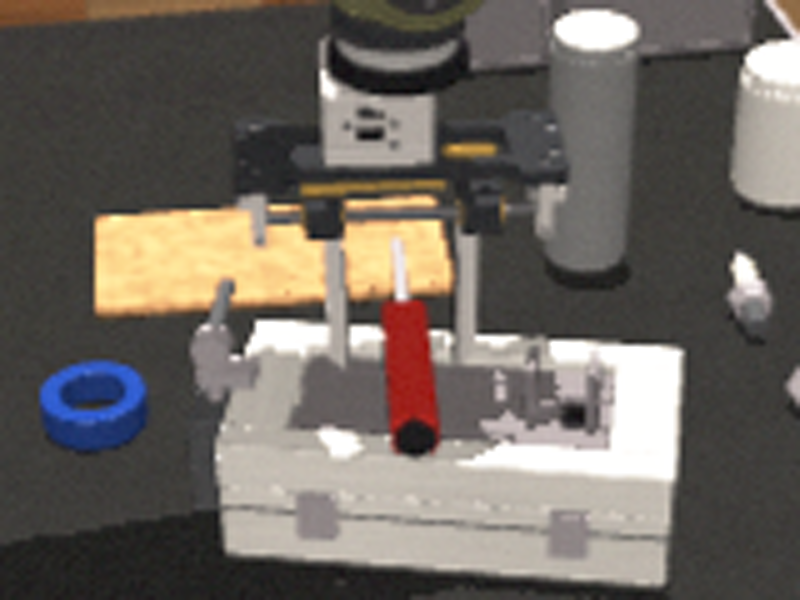

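The fingers straddle the red handle (fingers at about x 335 and 465, handle at 405). Closing now.

>>> drive_tool --steps '[{"delta_pos":[0,-1,-1],"yaw":0,"hand":20},{"delta_pos":[0,0,0],"yaw":0,"hand":20},{"delta_pos":[0,0,0],"yaw":0,"hand":20},{"delta_pos":[0,0,0],"yaw":0,"hand":20},{"delta_pos":[0,0,0],"yaw":0,"hand":20}]' --squeeze 35

```text
clock: 2.4
eef_pos: [532.0, 97.5, 96.7]
eef_rot: [3.141, -0.0, 1.454]
wrist_force: [0.7, 0.1, -0.6]
finger_gap: 30.2
```

>>> drive_tool --steps '[{"delta_pos":[0,0,5],"yaw":0,"hand":20},{"delta_pos":[0,0,15],"yaw":0,"hand":20},{"delta_pos":[0,0,25],"yaw":0,"hand":20},{"delta_pos":[0,0,20],"yaw":0,"hand":20},{"delta_pos":[0,0,0],"yaw":0,"hand":20}]'

```text
clock: 2.82
eef_pos: [533.3, 97.6, 165.6]
eef_rot: [3.136, -0.001, 1.454]
wrist_force: [0.9, 0.1, -0.7]
finger_gap: 25.9
```

```bash
python3 snap.py s2 side 150 310 90 210
```

```text
2.8667 [532.62853462  97.50191485 163.2824083 ] [ 3.13830721e+00 -8.01803351e-04  1.45373563e+00] [ 0.14821086 -0.38895452 -2.49273063] 25.64072093785006
```

View pics/s2.png

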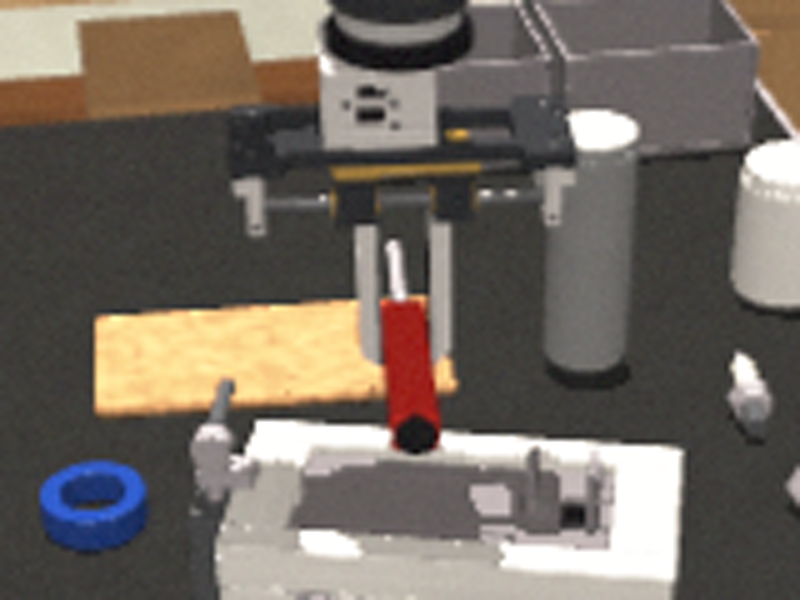

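>>> drive_tool --steps '[{"delta_pos":[-3,17,0],"yaw":0.11,"hand":20},{"delta_pos":[-3,17,0],"yaw":0.11,"hand":20},{"delta_pos":[-3,17,0],"yaw":0.11,"hand":20},{"delta_pos":[-3,17,0],"yaw":0.11,"hand":20},{"delta_pos":[-3,17,0],"yaw":0.11,"hand":20}]'

```text
clock: 3.28
eef_pos: [516.2, 183.1, 160.1]
eef_rot: [-3.14, -0.0, 2.009]
wrist_force: [-1.0, -0.0, -2.5]
finger_gap: 25.6
```

>>> drive_tool --steps '[{"delta_pos":[-3,17,0],"yaw":0.11,"hand":20},{"delta_pos":[-3,17,0],"yaw":0.11,"hand":20},{"delta_pos":[-3,17,0],"yaw":0.11,"hand":20},{"delta_pos":[-3,17,0],"yaw":0.11,"hand":20},{"delta_pos":[-3,17,0],"yaw":0.11,"hand":20}]'

```text
clock: 3.7
eef_pos: [501.2, 268.0, 160.0]
eef_rot: [-3.14, -0.001, 2.559]
wrist_force: [0.3, 0.5, -1.0]
finger_gap: 25.7
```

>>> drive_tool --steps '[{"delta_pos":[-3,17,-10],"yaw":0.11,"hand":20},{"delta_pos":[-3,16,-15],"yaw":0.11,"hand":20},{"delta_pos":[-3,16,-20],"yaw":0.11,"hand":20},{"delta_pos":[-1,16,-20],"yaw":0.11,"hand":20},{"delta_pos":[0,12,-10],"yaw":0.1,"hand":20}]'

```text
clock: 4.12
eef_pos: [490.2, 344.8, 82.6]
eef_rot: [-3.139, -0.004, 3.1]
wrist_force: [-0.0, 0.1, -1.7]
finger_gap: 26.0
```

>>> drive_tool --steps '[{"delta_pos":[0,0,-12],"yaw":0,"hand":20},{"delta_pos":[0,0,-12],"yaw":0,"hand":20},{"delta_pos":[0,0,0],"yaw":0,"hand":20}]'

```text
clock: 4.37
eef_pos: [490.8, 343.0, 59.3]
eef_rot: [-3.139, -0.004, 3.09]
wrist_force: [0.4, -0.1, -1.4]
finger_gap: 25.9
```

```bash
python3 snap.py s3 side 140 300 60 180
```

```text
4.4167 [491.43109955 343.27157467  60.95056698] [-3.13994996e+00 -2.23392152e-03  3.09032963e+00] [ 0.09625176  0.00240397 -0.83853816] 25.228741748374546
```

View pics/s3.png

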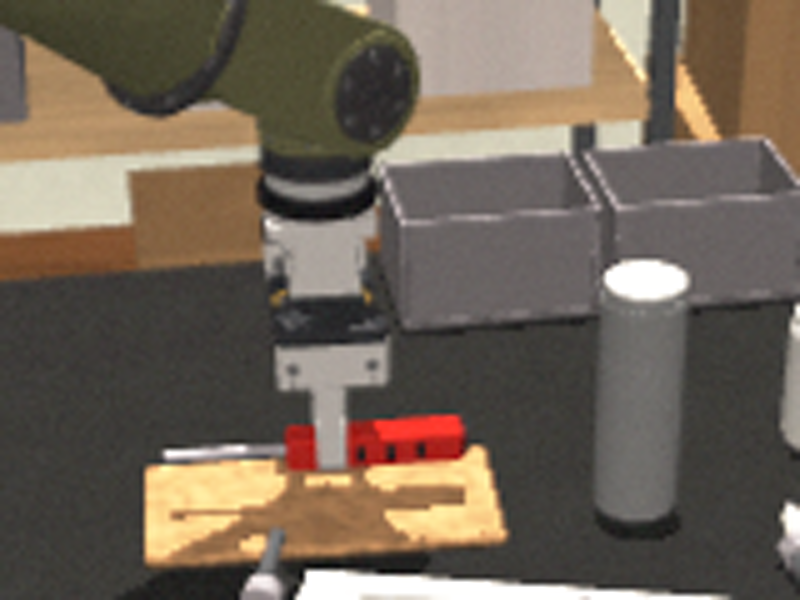

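>>> drive_tool --steps '[{"delta_pos":[0,0,-15],"yaw":0,"hand":20},{"delta_pos":[0,0,-10],"yaw":0,"hand":20},{"delta_pos":[0,0,-4],"yaw":0,"hand":20},{"delta_pos":[0,0,-2],"yaw":0,"hand":20},{"delta_pos":[0,0,0],"yaw":0,"hand":20}]'

```text
clock: 4.83
eef_pos: [492.0, 344.2, 31.5]
eef_rot: [-3.141, -0.0, 3.093]
wrist_force: [-0.1, 0.6, -2.2]
finger_gap: 25.7
```

>>> drive_tool --steps '[{"delta_pos":[0,0,-1],"yaw":0,"hand":20},{"delta_pos":[0,0,-1],"yaw":0,"hand":20},{"delta_pos":[0,0,0],"yaw":0,"hand":20}]'

```text
clock: 5.08
eef_pos: [492.0, 344.5, 29.7]
eef_rot: [3.141, 0.0, 3.094]
wrist_force: [0.0, -0.2, -0.2]
finger_gap: 25.7
```

```bash
python3 snap.py s4 side 140 260 80 170
```

```text
5.1333 [492.01059562 344.51057997  29.70696749] [3.14136732e+00 3.11931711e-04 3.09369460e+00] [-0.09368165 -0.72312065 -1.7395929 ] 25.921413794588204
```

View pics/s4.png

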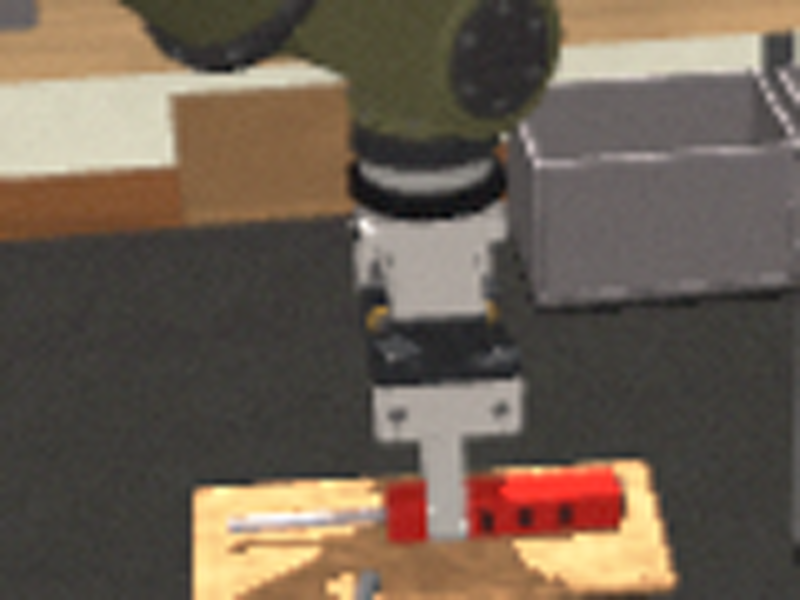

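Nearly down, a couple of mm above the pad. I'll lower until contact and release gently.

>>> drive_tool --steps '[{"delta_pos":[0,0,-1],"yaw":0,"hand":20},{"delta_pos":[0,0,-1],"yaw":0,"hand":20},{"delta_pos":[0,0,0],"yaw":0,"hand":20}]'

```text
clock: 5.38
eef_pos: [492.1, 344.5, 29.6]
eef_rot: [3.141, 0.001, 3.094]
wrist_force: [-10.9, -6.2, 22.4]
finger_gap: 25.6
```

```bash
python3 -c "
from cell import manip;s=manip.read_state();print(s['eef_pos'],s['wrist_force'],s['moment'])"
```

```text
[492.12339089 344.53933699  29.63221397] [-10.86978804  -6.19066018  22.35521942] [-1.2669146   1.85284911 -0.00511387]
```

>>> drive_tool --steps '[{"delta_pos":[0,0,1.5],"yaw":0,"hand":28},{"delta_pos":[0,0,0],"yaw":0,"hand":40},{"delta_pos":[0,0,0],"yaw":0,"hand":56},{"delta_pos":[0,0,0],"yaw":0,"hand":56}]'

```text
clock: 5.72
eef_pos: [491.9, 344.5, 28.9]
eef_rot: [3.142, 0.0, 3.094]
wrist_force: [0.0, -0.0, -1.1]
finger_gap: 44.4
```

>>> drive_tool --steps '[{"delta_pos":[0,0,15],"yaw":0,"hand":60},{"delta_pos":[0,0,30],"yaw":0,"hand":60},{"delta_pos":[0,0,40],"yaw":0,"hand":60},{"delta_pos":[0,0,40],"yaw":0,"hand":60}]'

```text
clock: 6.05
eef_pos: [491.4, 344.1, 154.7]
eef_rot: [-3.14, -0.002, 3.094]
wrist_force: [0.0, 0.6, 0.2]
finger_gap: 60.0
```

```bash
python3 snap.py s5 side 130 290 80 200;python3 snap.py t5 top 60 280 110 275
```

```text
6.1 [493.94915515 345.76856382 163.86440593] [3.13596792 0.00819739 3.09388031] [-0.28174917  0.18170186  7.69268474] 60.51925950325592
6.15 [494.00094655 345.74583377 160.58813241] [3.13590857 0.00841583 3.093818  ] [0.39717951 0.06713942 0.5857053 ] 60.1879058574833
```

View pics/s5.png

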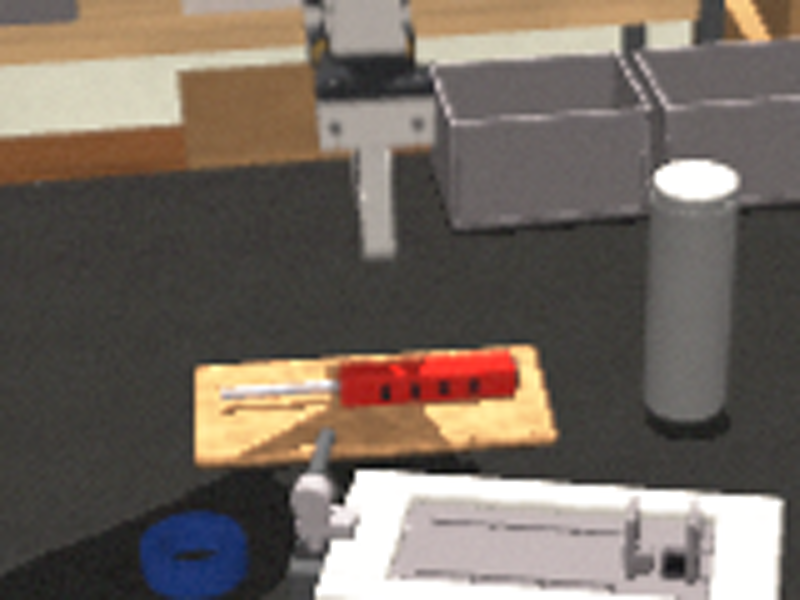

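View pics/t5.png

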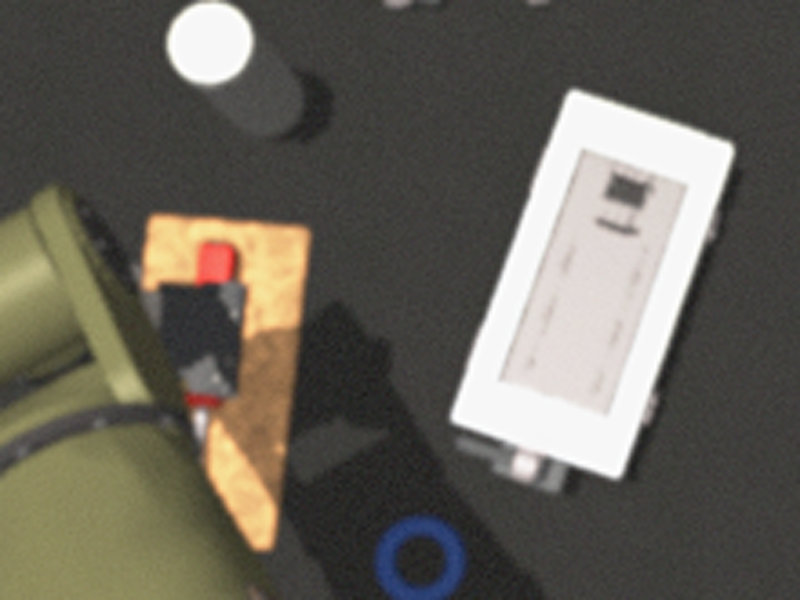

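The driver lies on the pad, lengthwise, near the middle. Moving over the latch now.

>>> drive_tool --steps '[{"delta_pos":[6.7,-18,0],"yaw":-0.108,"hand":60},{"delta_pos":[6.7,-18,0],"yaw":-0.108,"hand":60},{"delta_pos":[6.7,-18,0],"yaw":-0.108,"hand":60},{"delta_pos":[6.7,-18,0],"yaw":-0.108,"hand":60},{"delta_pos":[6.7,-18,0],"yaw":-0.108,"hand":60}]'

```text
clock: 6.57
eef_pos: [525.6, 253.6, 153.3]
eef_rot: [-3.141, -0.0, 2.549]
wrist_force: [0.5, 0.1, -1.0]
finger_gap: 60.0
```

>>> drive_tool --steps '[{"delta_pos":[6.7,-18,0],"yaw":-0.108,"hand":60},{"delta_pos":[6.7,-18,0],"yaw":-0.108,"hand":60},{"delta_pos":[6.7,-18,0],"yaw":-0.108,"hand":60},{"delta_pos":[6.7,-18,0],"yaw":-0.108,"hand":60},{"delta_pos":[6.7,-18,0],"yaw":-0.108,"hand":60}]'

```text
clock: 6.98
eef_pos: [559.1, 163.5, 153.3]
eef_rot: [-3.141, -0.0, 2.009]
wrist_force: [-0.0, -0.3, 0.3]
finger_gap: 60.2
```

>>> drive_tool --steps '[{"delta_pos":[6.7,-18,0],"yaw":-0.108,"hand":60},{"delta_pos":[6.7,-18,0],"yaw":-0.108,"hand":60},{"delta_pos":[6.7,-18,0],"yaw":-0.108,"hand":60},{"delta_pos":[6.7,-18,0],"yaw":-0.108,"hand":60},{"delta_pos":[6.7,-18,0],"yaw":-0.108,"hand":60}]'

```text
clock: 7.4
eef_pos: [592.6, 73.5, 153.3]
eef_rot: [-3.141, 0.0, 1.468]
wrist_force: [1.1, 0.2, -0.1]
finger_gap: 60.2
```

>>> drive_tool --steps '[{"delta_pos":[6.7,-18,0],"yaw":-0.108,"hand":60},{"delta_pos":[6.7,-15.5,0],"yaw":-0.1,"hand":60},{"delta_pos":[0,0,0],"yaw":0,"hand":60},{"delta_pos":[0,0,0],"yaw":0,"hand":60}]'

```text
clock: 7.73
eef_pos: [605.7, 40.5, 153.3]
eef_rot: [-3.141, 0.0, 1.266]
wrist_force: [-0.5, 0.4, -0.3]
finger_gap: 59.9
```

>>> drive_tool --steps '[{"delta_pos":[2.3,2,-10],"yaw":0,"hand":60},{"delta_pos":[0,0,-20],"yaw":0,"hand":60},{"delta_pos":[0,0,-14],"yaw":0,"hand":60},{"delta_pos":[0,0,-6],"yaw":0,"hand":60},{"delta_pos":[0,0,0],"yaw":0,"hand":60}]'

```text
clock: 8.15
eef_pos: [607.2, 43.8, 102.0]
eef_rot: [-3.139, 0.001, 1.268]
wrist_force: [0.4, 0.4, 0.8]
finger_gap: 59.9
```

```bash
python3 snap.py s6 side 170 290 120 210
```

```text
8.2 [607.7915891   43.63541308 103.33854672] [-3.14045439e+00  3.30555937e-04  1.26752717e+00] [-0.22535195 -0.4287166  -0.26108609] 59.79320824656511
```

View pics/s6.png

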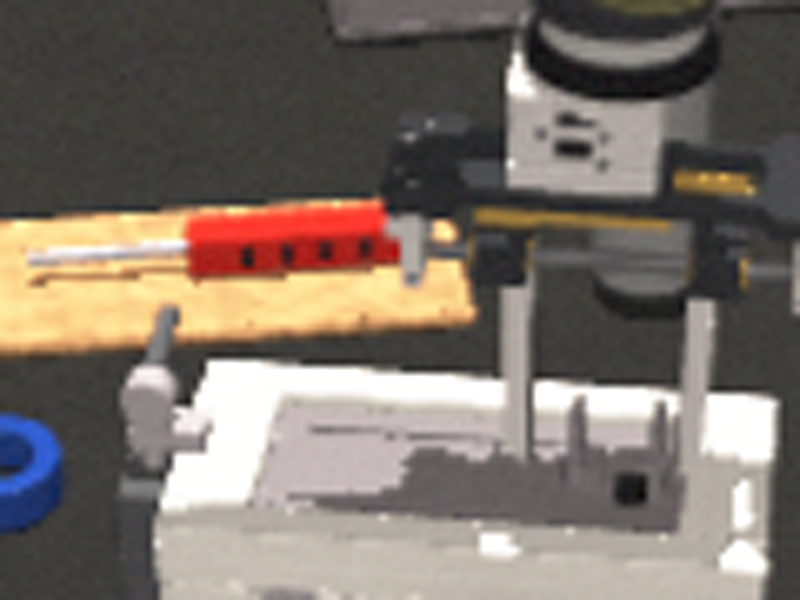

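The fingers straddle the rib and tab (plates at about x 575 and 660, fingers at 518 and 697). Squeezing.

>>> drive_tool --steps '[{"delta_pos":[0,-0.5,-1],"yaw":0,"hand":44},{"delta_pos":[0,0,0],"yaw":0,"hand":36},{"delta_pos":[0,0,0],"yaw":0,"hand":28},{"delta_pos":[0,0,0],"yaw":0,"hand":28},{"delta_pos":[0,0,0],"yaw":0,"hand":28}]' --squeeze 25

```text
clock: 8.62
eef_pos: [608.1, 42.6, 103.7]
eef_rot: [3.141, -0.0, 1.266]
wrist_force: [-4.2, 2.1, 7.3]
finger_gap: 31.3
```

>>> drive_tool --steps '[{"delta_pos":[0,0,0],"yaw":0,"hand":28},{"delta_pos":[0,0,0],"yaw":0,"hand":28},{"delta_pos":[0,0,0],"yaw":0,"hand":28}]'

```text
clock: 8.87
eef_pos: [608.1, 42.6, 103.7]
eef_rot: [3.141, -0.0, 1.266]
wrist_force: [-4.2, 1.2, 5.0]
finger_gap: 30.9
```

```bash
python3 snap.py s7 side 170 290 120 210
```

```text
8.9167 [608.07411197  42.58705438 103.72057539] [ 3.14141473e+00 -3.06357142e-04  1.26588538e+00] [-3.74271965  0.44523254  5.97891754] 31.30587215208133
```

View pics/s7.png

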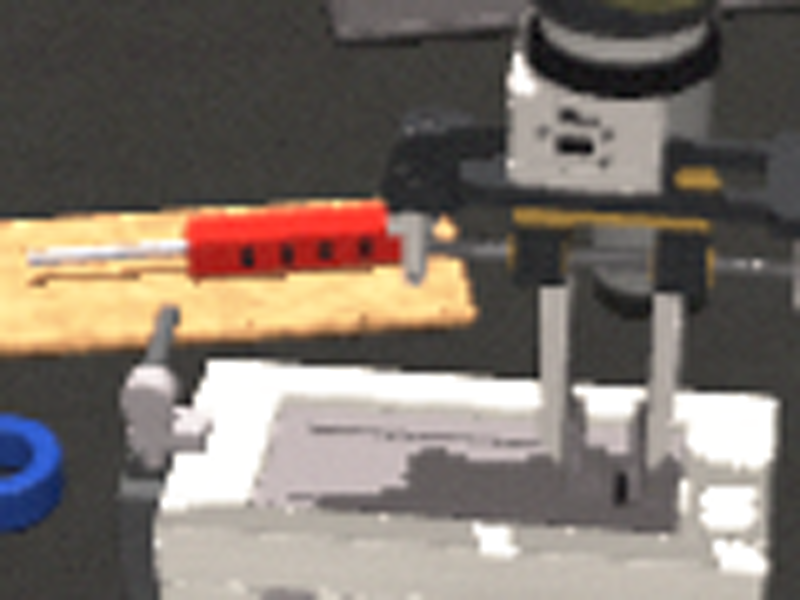

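The gap is 31.3 mm, so the tab is fully in with the cover still seated. Pivoting along the arc now.

>>> drive_tool --steps '[{"delta_pos":[-0.9,0.3,3.7],"yaw":0,"hand":28},{"delta_pos":[-0.9,0.3,3.7],"yaw":0,"hand":28},{"delta_pos":[-1.1,0.3,3.6],"yaw":0,"hand":28},{"delta_pos":[-1.1,0.3,3.6],"yaw":0,"hand":28},{"delta_pos":[0,0,0],"yaw":0,"hand":28}]'

```text
clock: 9.33
eef_pos: [604.1, 43.7, 118.1]
eef_rot: [3.141, -0.0, 1.266]
wrist_force: [1.5, -0.5, -6.5]
finger_gap: 32.5
```

```bash
python3 snap.py s8 side 170 290 120 210
```

```text
9.3833 [604.14033879  43.62038005 117.80734372] [ 3.14109494e+00 -4.51655889e-05  1.26588453e+00] [ 2.4539559  -0.93716215 -6.97260391] 32.479133948050745
```

View pics/s8.png

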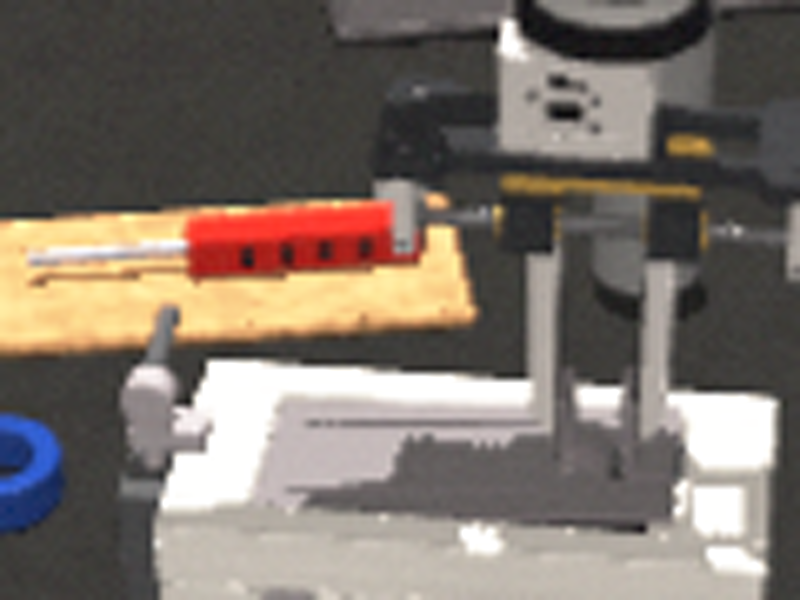

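```bash
cat > tilt.py <<'E'
import sys
from h import *
C=np.array([554.5,59.2]);a=-.305;X=np.array([np.cos(a),np.sin(a)]);Y=np.array([-X[1],X[0]])
c=np.load(sys.argv[1]);W=pts(c);d=W[...,:2]-C;x=d@X;y=d@Y;z=W[...,2]
for lo in range(-90,100,10):
    m=(x>lo)&(x<lo+10)&(y>-38)&(y<38)&(z>50)&(z<130)
    m1=m&(abs(y)>16)
    if m1.sum()>5: print(lo+5,m1.sum(),np.percentile(z[m1],[20,50,80]).round(1))
E
python3 tilt.py s7.npz; echo; python3 tilt.py s8.npz
```

```text
-85 28 [73.2 74.3 75.7]
-75 23 [73.1 74.3 74.9]
-65 25 [73.5 74.5 76.5]
-55 28 [73.7 74.6 76. ]
-45 30 [74.4 75.2 76. ]
-35 26 [73.7 75.3 76.1]
-25 25 [73.  75.  76.1]
-15 28 [73.5 74.6 75.3]
-5 32 [73.7 75.  75.8]
5 26 [73.6 74.9 76.1]
15 27 [73.1 74.4 75.6]
25 27 [73.5 74.5 76.1]
35 12 [72.9 74.6 75.6]
45 15 [73.8 74.8 75.6]
55 25 [73.  74.6 75.7]
65 25 [69.1 73.6 74.9]
75 14 [73.4 74.2 74.7]
85 23 [58.  72.1 73.7]
95 38 [80.1 80.8 81.8]

-85 33 [75.7 76.8 78.4]
-75 25 [76.1 78.1 79.3]
-65 33 [77.4 78.6 80.2]
-55 29 [77.5 79.8 81.2]
-45 33 [78.6 80.  81.5]
-35 27 [79.  80.7 81.7]
-25 35 [80.3 81.4 82.8]
-15 34 [80.7 82.5 84. ]
-5 32 [81.5 83.  84.3]
5 29 [82.7 83.3 85.5]
15 38 [83.  84.1 85.3]
25 26 [83.9 84.9 86.5]
35 20 [84.9 85.5 86.9]
45 24 [85.5 86.9 88.1]
55 32 [85.2 87.2 88.3]
65 20 [86.6 87.4 88.7]
75 27 [87.2 89.  90. ]
85 30 [58.8 88.2 90. ]
95 38 [80.1 81.1 82.1]
```

>>> drive_tool --steps '[{"delta_pos":[-1.1,0.3,3.6],"yaw":0,"hand":28},{"delta_pos":[-1.2,0.3,3.6],"yaw":0,"hand":28},{"delta_pos":[-1.2,0.3,3.6],"yaw":0,"hand":28},{"delta_pos":[0,0,0],"yaw":0,"hand":28},{"delta_pos":[0,0,0],"yaw":0,"hand":28}]'

```text
clock: 9.8
eef_pos: [600.6, 44.6, 128.7]
eef_rot: [3.141, -0.0, 1.266]
wrist_force: [1.9, -0.3, -5.4]
finger_gap: 33.6
```

```bash
python3 snap.py s9 side 170 290 120 210; python3 tilt.py s9.npz
```

```text
9.85 [600.6411713   44.55020042 128.51768097] [ 3.14139297e+00 -9.21702504e-05  1.26582278e+00] [ 2.39960449 -0.12093061 -4.47527401] 33.28133954365009
-85 31 [76. 77. 78.]
-75 29 [77.2 78.6 80.2]
-65 27 [79.4 80.7 81.2]
-55 33 [80.3 81.5 82.8]
-45 34 [82.  82.8 83.5]
-35 32 [83.2 84.8 85.8]
-25 33 [83.7 85.6 87.5]
-15 35 [85.3 87.3 88.3]
-5 29 [87.2 88.5 89.6]
5 29 [89.3 90.5 92.2]
15 38 [90.4 92.1 94.3]
25 27 [91.8 93.8 94.8]
35 21 [92.3 94.3 95.6]
45 23 [94.4 95.9 97.1]
55 33 [95.  96.6 98.3]
65 16 [97.5 98.6 99.8]
75 28 [ 98.6 100.  100.8]
85 37 [ 53.   96.  101.2]
95 35 [79.7 80.7 81.7]
```

View pics/s9.png

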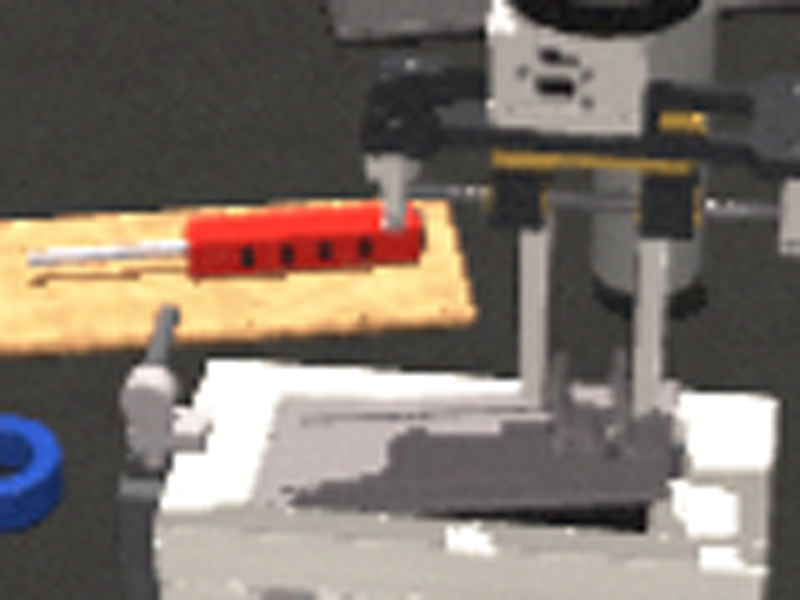

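Tilt is about 0.144 rad with the tongue end still under the lip. Drawing out along the cover's own x.

>>> drive_tool --steps '[{"delta_pos":[2.9,-0.9,0.4],"yaw":0,"hand":28},{"delta_pos":[2.9,-0.9,0.4],"yaw":0,"hand":28},{"delta_pos":[2.9,-0.9,0.4],"yaw":0,"hand":28},{"delta_pos":[2.9,-0.9,0.4],"yaw":0,"hand":28},{"delta_pos":[2.9,-0.9,0.4],"yaw":0,"hand":28}]'

```text
clock: 10.27
eef_pos: [615.6, 39.9, 130.6]
eef_rot: [3.141, -0.0, 1.266]
wrist_force: [-0.7, -0.6, -1.7]
finger_gap: 33.1
```

```bash
python3 snap.py s10 side 170 290 120 210; python3 tilt.py s10.npz
```

```text
10.3167 [615.96990792  39.71523671 130.70172765] [ 3.14091990e+00 -2.00814538e-04  1.26554244e+00] [ 0.42941642 -0.79623947 -2.57864396] 32.88152324560811
-85 27 [58.4 77.7 79.3]
-75 24 [78.2 79.1 81. ]
-65 32 [80.2 81.1 82.3]
-55 33 [82.4 83.2 84.3]
-45 33 [82.7 83.7 84.8]
-35 38 [83.5 85.2 86.8]
-25 35 [85.6 87.4 88.6]
-15 35 [85.4 87.7 88.9]
-5 31 [87.6 89.4 90.8]
5 31 [89.  90.9 92. ]
15 34 [90.5 92.1 94.1]
25 33 [92.6 93.3 94.9]
35 33 [92.9 95.1 95.9]
45 21 [93.7 95.4 97. ]
55 26 [96.3 97.5 98.4]
65 28 [96.7 97.8 99.3]
75 29 [ 96.6  98.7 100.1]
85 23 [ 98.9 100.3 101.2]
95 55 [ 80.8  99.3 102.7]
```

View pics/s10.png

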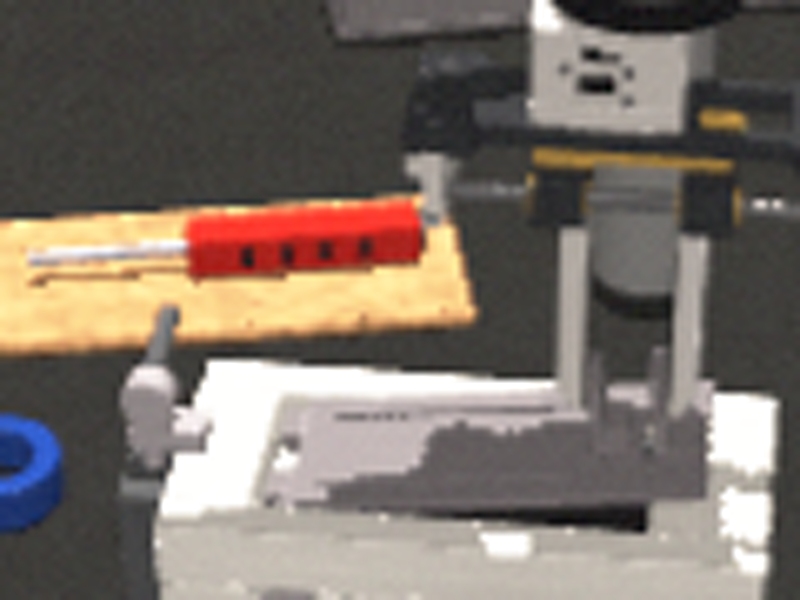

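The tongues are visible clear of the lip (about 285, 450) and the wrist carries only the weight. Lifting.

>>> drive_tool --steps '[{"delta_pos":[0.9,-0.3,4],"yaw":0,"hand":28},{"delta_pos":[0,0,8],"yaw":0,"hand":28},{"delta_pos":[0,0,15],"yaw":0,"hand":28},{"delta_pos":[0,0,18],"yaw":0,"hand":28},{"delta_pos":[0,0,15],"yaw":0,"hand":28}]' --squeeze 40

```text
clock: 10.73
eef_pos: [616.1, 39.8, 192.3]
eef_rot: [3.141, -0.0, 1.266]
wrist_force: [0.0, -0.0, -1.6]
finger_gap: 32.8
```

>>> drive_tool --steps '[{"delta_pos":[0,0,15],"yaw":0,"hand":28},{"delta_pos":[0,0,10],"yaw":0,"hand":28},{"delta_pos":[0,0,0],"yaw":0,"hand":28}]'

```text
clock: 10.98
eef_pos: [616.7, 39.8, 218.3]
eef_rot: [3.138, -0.001, 1.266]
wrist_force: [-0.7, -0.1, -1.8]
finger_gap: 32.2
```

```bash
python3 snap.py s11 side 150 310 80 200
```

```text
11.0333 [616.29398535  39.74622038 216.50618271] [ 3.13963353e+00 -6.15510253e-04  1.26584708e+00] [ 0.61371506  0.64484859 -2.77304243] 32.40080178698264
```

View pics/s11.png

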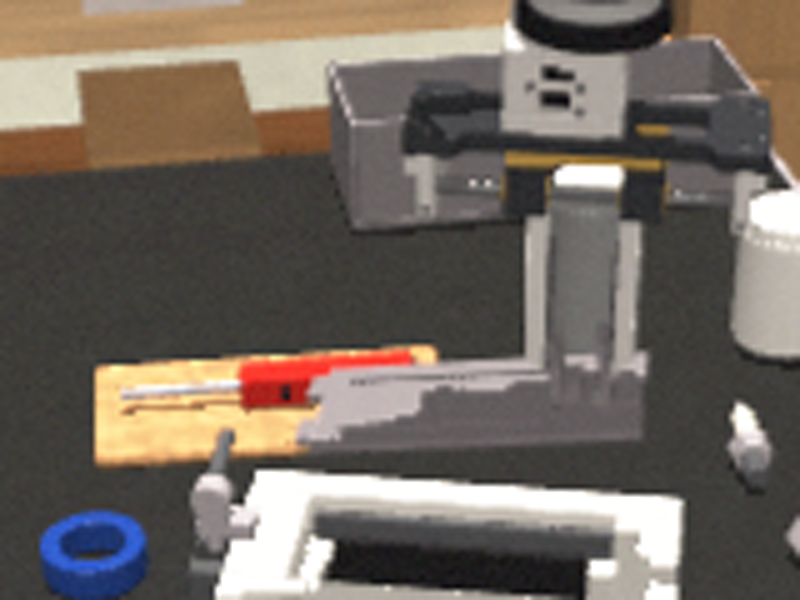

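>>> drive_tool --steps '[{"delta_pos":[-4,-16,0],"yaw":0.04,"hand":28},{"delta_pos":[-5,-26,0],"yaw":0.045,"hand":28},{"delta_pos":[-6,-30,0],"yaw":0.045,"hand":28},{"delta_pos":[-6,-30,0],"yaw":0.045,"hand":28},{"delta_pos":[-6,-30,0],"yaw":0.045,"hand":28}]'

```text
clock: 11.45
eef_pos: [588.2, -93.3, 214.2]
eef_rot: [-3.14, -0.0, 1.488]
wrist_force: [0.9, 0.0, -2.5]
finger_gap: 32.3
```

>>> drive_tool --steps '[{"delta_pos":[-6,-30,0],"yaw":0.045,"hand":28},{"delta_pos":[-6,-30,0],"yaw":0.045,"hand":28},{"delta_pos":[-6,-30,0],"yaw":0.045,"hand":28},{"delta_pos":[-5,-30,0],"yaw":0.045,"hand":28},{"delta_pos":[-5,-30,0],"yaw":0.045,"hand":28}]'

```text
clock: 11.87
eef_pos: [560.2, -243.5, 214.3]
eef_rot: [-3.14, -0.001, 1.713]
wrist_force: [0.0, 0.5, -1.9]
finger_gap: 32.5
```

>>> drive_tool --steps '[{"delta_pos":[-5,-30,-10],"yaw":0.045,"hand":28},{"delta_pos":[-5,-30,-15],"yaw":0.045,"hand":28},{"delta_pos":[-4,-26,-15],"yaw":0.045,"hand":28},{"delta_pos":[-2,-16,-15],"yaw":0.012,"hand":28},{"delta_pos":[0,0,-10],"yaw":0,"hand":28}]'

```text
clock: 12.28
eef_pos: [543.3, -346.8, 147.3]
eef_rot: [-3.139, -0.002, 1.856]
wrist_force: [-0.2, 0.0, -3.3]
finger_gap: 32.5
```

```bash
python3 snap.py s12 side 150 350 210 360; python3 snap.py t12 top 300 460 140 284
```

```text
12.3333 [ 543.32457876 -344.69575926  145.62423652] [-3.13812468 -0.00452538  1.85551639] [-0.68870072  1.32070294 -4.4821387 ] 32.708718840110585
12.3833 [ 543.97193044 -343.71540535  147.3502096 ] [-3.1387886  -0.00397009  1.85650777] [-0.35948513 -0.39624417 -2.37284524] 32.37756954322003
```

View pics/s12.png

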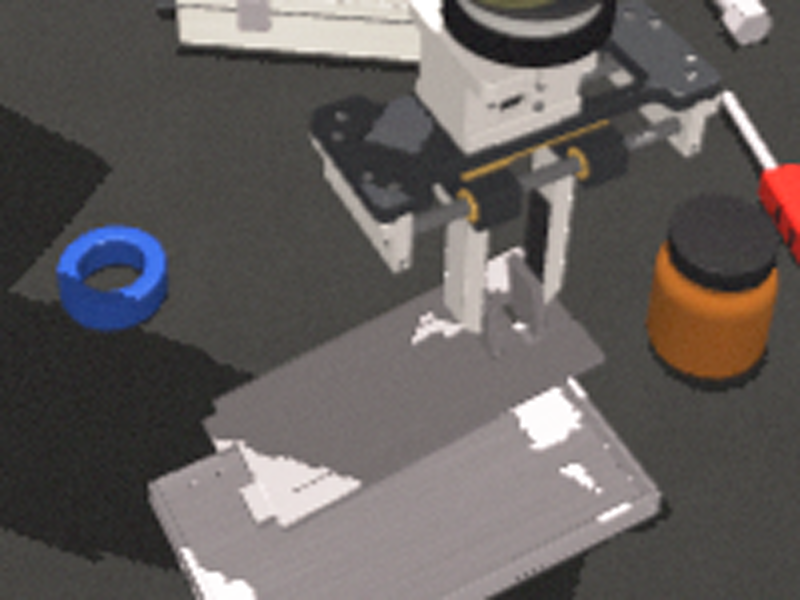

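View pics/t12.png

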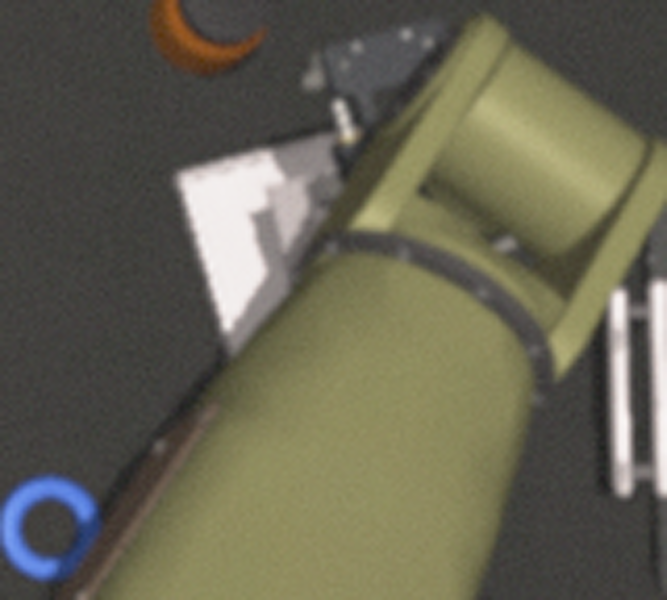

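```bash
cat > cov.py <<'E'
import sys
from h import *
T=np.array([491.9,-360.4]);a=.287;X=np.array([np.cos(a),np.sin(a)]);Y=np.array([-X[1],X[0]])
lo,hi=float(sys.argv[2]),float(sys.argv[3])
c=np.load(sys.argv[1]);W=pts(c);d=W[...,:2]-T;x=d@X;y=d@Y;z=W[...,2]
m=(z>lo)&(z<hi)&(abs(x)<130)&(abs(y)<80)
m=cv2.morphologyEx(m.astype(np.uint8),cv2.MORPH_OPEN,np.ones((3,3)))>0
p=np.stack([x[m],y[m],z[m]],1)
A=np.c_[p[:,:2],np.ones(len(p))]
for _ in range(6):
    k=np.linalg.lstsq(A,p[:,2],rcond=None)[0];r=p[:,2]-A@k;g=abs(r)<4;A=A[g];p=p[g]
print(len(p),"slope x,y",k.round(3),"z at -97,0,88",(k[2]+k[0]*np.array([-97,0,88])).round(1))
print("rect",cv2.minAreaRect(p[:,:2].astype(np.float32)),"x",np.percentile(p[:,0],[1,99]).round(1),"y",np.percentile(p[:,1],[1,99]).round(1))
E
python3 cov.py s12.npz 75 125
```

```text
2881 slope x,y [1.27000e-01 1.00000e-02 1.07537e+02] z at -97,0,88 [ 95.2 107.5 118.7]
rect ((-3.0554046630859375, 0.043060302734375), (83.13013458251953, 183.66244506835938), 89.16653442382812) x [-91.8  84.7] y [-40.2  39.4]
```

The cover is over the tray: centre (-3, 0) mm in the tray frame, drooping 0.127 rad. Lowering.

>>> drive_tool --steps '[{"delta_pos":[1,-0.5,-15],"yaw":0,"hand":28},{"delta_pos":[1,0,-20],"yaw":0,"hand":28},{"delta_pos":[0,0,-20],"yaw":0,"hand":28},{"delta_pos":[0,0,-12],"yaw":0,"hand":28},{"delta_pos":[0,0,-6],"yaw":0,"hand":28}]'

```text
clock: 12.8
eef_pos: [546.9, -343.5, 76.0]
eef_rot: [-3.14, -0.002, 1.859]
wrist_force: [0.7, -0.2, -1.8]
finger_gap: 32.4
```

>>> drive_tool --steps '[{"delta_pos":[0,0,-3],"yaw":0,"hand":28},{"delta_pos":[0,0,-3],"yaw":0,"hand":28},{"delta_pos":[0,0,0],"yaw":0,"hand":28}]'

```text
clock: 13.05
eef_pos: [547.3, -344.7, 71.9]
eef_rot: [3.141, 0.001, 1.858]
wrist_force: [-0.1, -0.5, -2.6]
finger_gap: 32.1
```

```bash
python3 snap.py s13 side 150 350 210 360; python3 cov.py s13.npz 5 45
```

```text
13.1 [ 547.32257719 -344.86113944   72.13266173] [3.14095243e+00 8.01770898e-04 1.85781233e+00] [ 0.36087355 -0.4415858  -2.48203513] 32.24646031875363
1186 slope x,y [9.6000e-02 1.4000e-02 2.8812e+01] z at -97,0,88 [19.5 28.8 37.3]
rect ((-49.02710723876953, -0.176513671875), (133.56349182128906, 132.42950439453125), 0.1189924031496048) x [-115.4   -3.7] y [-65.2  64.1]
```

View pics/s13.png

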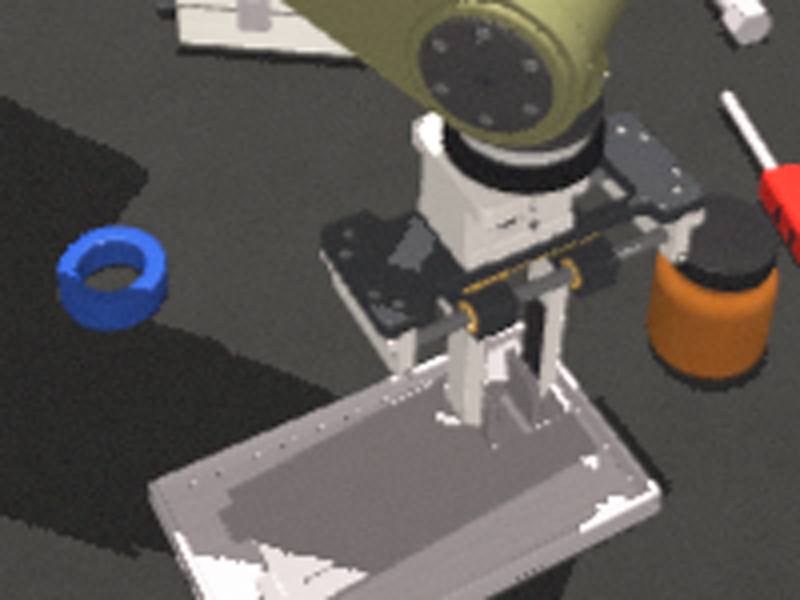

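>>> drive_tool --steps '[{"delta_pos":[0,0,-3],"yaw":0,"hand":28},{"delta_pos":[0,0,-3],"yaw":0,"hand":28},{"delta_pos":[0,0,-3],"yaw":0,"hand":28},{"delta_pos":[0,0,-2],"yaw":0,"hand":28},{"delta_pos":[0,0,0],"yaw":0,"hand":28}]' --squeeze 25

```text
clock: 13.52
eef_pos: [547.0, -344.7, 60.0]
eef_rot: [-3.141, -0.0, 1.858]
wrist_force: [0.7, -0.9, -1.3]
finger_gap: 33.0
```

>>> drive_tool --steps '[{"delta_pos":[0.7,0.2,-3],"yaw":0,"hand":28},{"delta_pos":[0.7,0.2,-3],"yaw":0,"hand":28},{"delta_pos":[0.7,0.2,-3],"yaw":0,"hand":28},{"delta_pos":[0,0,0],"yaw":0,"hand":28}]'

```text
clock: 13.85
eef_pos: [549.1, -343.9, 50.6]
eef_rot: [-3.141, -0.001, 1.858]
wrist_force: [0.7, -0.2, -1.3]
finger_gap: 31.4
```

```bash
python3 snap.py s14 side 180 320 240 345; python3 cov.py s14.npz 5 25
```

```text
13.9 [ 549.094386   -344.03165687   50.93123201] [-3.14125801e+00 -3.64006499e-04  1.85799868e+00] [ 0.31384967 -0.45377325 -1.50659563] 31.398319251251326
2923 slope x,y [3.5000e-02 4.0000e-03 1.3943e+01] z at -97,0,88 [10.6 13.9 17. ]
rect ((1.9072418212890625, -0.24109649658203125), (132.8241424560547, 235.2760467529297), 89.99046325683594) x [-113.6  114.9] y [-65.8  63.5]
```

View pics/s14.png

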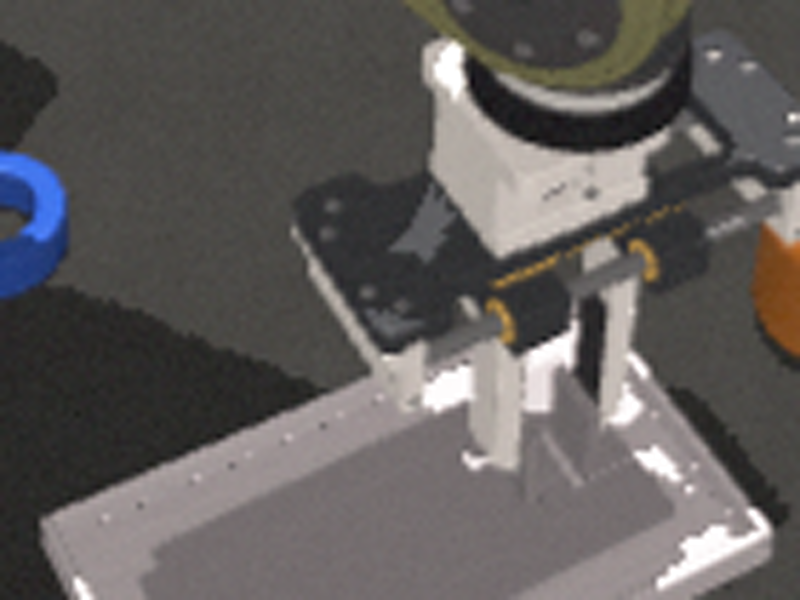

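>>> drive_tool --steps '[{"delta_pos":[0.5,0.1,-3],"yaw":0,"hand":28},{"delta_pos":[0.5,0.1,-2],"yaw":0,"hand":28},{"delta_pos":[0,0,-1],"yaw":0,"hand":28},{"delta_pos":[0,0,0],"yaw":0,"hand":28}]'

```text
clock: 14.23
eef_pos: [550.2, -344.0, 45.3]
eef_rot: [3.141, 0.0, 1.858]
wrist_force: [1.3, 0.2, 1.1]
finger_gap: 31.1
```

>>> drive_tool --steps '[{"delta_pos":[0,0,-1],"yaw":0,"hand":28},{"delta_pos":[0,0,-1],"yaw":0,"hand":28},{"delta_pos":[0,0,0],"yaw":0,"hand":28}]'

```text
clock: 14.48
eef_pos: [550.4, -344.1, 44.2]
eef_rot: [3.141, 0.001, 1.858]
wrist_force: [-0.6, 2.4, 7.6]
finger_gap: 31.3
```

```bash
python3 snap.py s15 side 180 320 240 345; python3 cov.py s15.npz 6.5 17
```

```text
14.5333 [ 550.35441728 -344.08130566   44.13286727] [3.14093451e+00 5.81229239e-04 1.85770960e+00] [-1.47440493  1.5955474   6.60464535] 31.10309542826903
2672 slope x,y [1.0000e-03 3.0000e-03 1.0459e+01] z at -97,0,88 [10.4 10.5 10.5]
rect ((4.2470703125, -1.2935333251953125), (131.54896545410156, 223.6332550048828), 89.6175537109375) x [-90.7  90.8] y [-65.   62.7]
```

The cover is flat on the floor with 7 N of contact. Releasing gradually.

>>> drive_tool --steps '[{"delta_pos":[0,0,0.5],"yaw":0,"hand":34},{"delta_pos":[0.5,0.2,0],"yaw":0,"hand":38},{"delta_pos":[1,0.3,0],"yaw":0,"hand":44},{"delta_pos":[1,0.3,0],"yaw":0,"hand":56},{"delta_pos":[0,0,0],"yaw":0,"hand":60}]'

```text
clock: 14.95
eef_pos: [552.6, -343.0, 43.5]
eef_rot: [-3.141, -0.0, 1.858]
wrist_force: [-0.4, 0.3, 0.5]
finger_gap: 54.0
```

>>> drive_tool --steps '[{"delta_pos":[0,0,0],"yaw":0,"hand":60},{"delta_pos":[0,0,15],"yaw":0,"hand":60},{"delta_pos":[0,0,30],"yaw":0,"hand":60},{"delta_pos":[0,0,40],"yaw":0,"hand":60},{"delta_pos":[0,0,40],"yaw":0,"hand":60}]'

```text
clock: 15.37
eef_pos: [552.0, -342.9, 169.5]
eef_rot: [-3.14, -0.002, 1.858]
wrist_force: [0.7, -0.8, 1.0]
finger_gap: 59.8
```

>>> drive_tool --steps '[{"delta_pos":[0,35,10],"yaw":0,"hand":60},{"delta_pos":[0,35,10],"yaw":0,"hand":60},{"delta_pos":[-5,35,0],"yaw":0,"hand":60},{"delta_pos":[-5,35,0],"yaw":0,"hand":60},{"delta_pos":[-5,35,0],"yaw":0,"hand":60}]'

```text
clock: 15.78
eef_pos: [537.0, -166.7, 188.9]
eef_rot: [-3.142, 0.0, 1.858]
wrist_force: [0.5, 0.2, 0.9]
finger_gap: 60.0
```

>>> drive_tool --steps '[{"delta_pos":[-10,35,0],"yaw":0,"hand":60},{"delta_pos":[-10,35,0],"yaw":0,"hand":60},{"delta_pos":[-10,35,0],"yaw":0,"hand":60},{"delta_pos":[-10,20,0],"yaw":0,"hand":60},{"delta_pos":[0,0,0],"yaw":0,"hand":60}]'

```text
clock: 16.2
eef_pos: [496.3, -40.1, 189.0]
eef_rot: [-3.141, -0.0, 1.861]
wrist_force: [0.2, -0.1, 0.3]
finger_gap: 60.1
```

```bash
python3 snap.py s16 side 0 512 0 384; python3 snap.py t16 top 0 512 0 384; python3 cov.py s16.npz 6.5 14;python3 cov.py t16.npz 6.5 14
python3 - <<'E'
from h import *
P=np.array([481.8,344.5])
for n in("s16","t16"):
    c=np.load(n+".npz");W=pts(c);hsv=cv2.cvtColor(c["frame"],cv2.COLOR_RGB2HSV);H,S,V=[hsv[...,i].astype(int) for i in range(3)]
    m=(S>150)&((H<6)|(H>174))&(abs(W[...,0]-480)<130)&(abs(W[...,1]-345)<70)
    p=W[m];print(n,len(p),cv2.minAreaRect(p[:,:2].astype(np.float32)),np.median(p[:,2]))
E
```

```text
16.25 [497.15109107 -41.80409509 189.14527097] [3.14134810e+00 1.94145184e-04 1.86030822e+00] [ 0.32215029 -0.44961797 -0.4229317 ] 59.92121524688699
16.3 [497.65043771 -42.91000525 189.11350235] [3.14122556e+00 3.78980326e-04 1.85905532e+00] [-0.0602925  -0.3447676   0.17278025] 60.37461705496941
2647 slope x,y [1.0000e-03 6.0000e-03 1.0401e+01] z at -97,0,88 [10.3 10.4 10.5]
rect ((1.558624267578125, 1.2131080627441406), (192.22630310058594, 85.05024719238281), 0.5482809543609619) x [-92.5  88.7] y [-39.6  39.8]
587 slope x,y [-4.000e-03  5.000e-03  9.464e+00] z at -97,0,88 [9.8 9.5 9.1]
rect ((-0.404449462890625, 0.7014694213867188), (80.84392547607422, 173.28009033203125), 89.61318969726562) x [-85.4  83. ] y [-35.3  39.3]
s16 111 ((529.0551147460938, 332.772216796875), (104.23616027832031, 19.131595611572266), 1.1277960538864136) 26.767101255691614
t16 317 ((521.8576049804688, 342.3044738769531), (25.07631492614746, 117.79424285888672), 87.37008666992188) 33.48725937001609
```

View pics/s16.png

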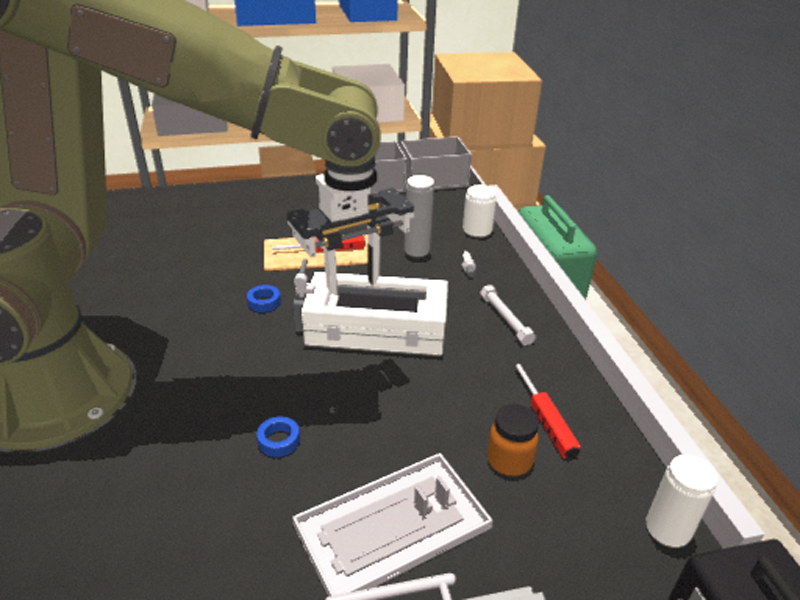

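View pics/t16.png

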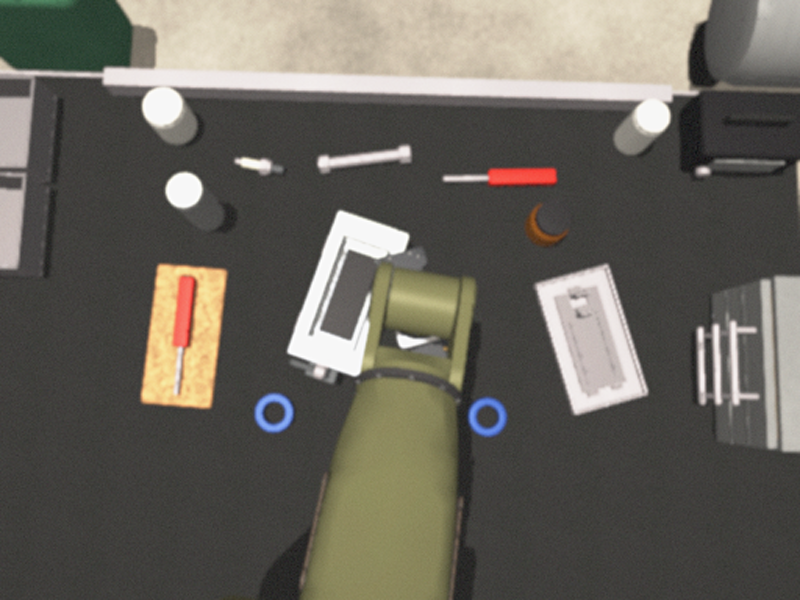

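```bash
python3 - <<'E'
from h import *
T=np.array([491.9,-360.4]);a=.287;X=np.array([np.cos(a),np.sin(a)]);Y=np.array([-X[1],X[0]])
for n in("s16","t16"):
    c=np.load(n+".npz");W=pts(c);d=W[...,:2]-T;x=d@X;y=d@Y;z=W[...,2]
    m=(abs(x)<112)&(abs(y)<20)&(z>36)&(z<55)
    print(n,np.sort(x[m]).round(0).tolist())
E
python3 -c "
from cell import manip;s=manip.read_state();print(s['clock'],s['eef_pos'],s['wrist_force'],abs(s['qd']).max());print(manip.sign_off())"
```

```text
s16 [41.0, 42.0, 42.0, 42.0, 42.0, 42.0, 42.0, 42.0, 42.0, 42.0, 42.0, 42.0, 42.0, 42.0, 42.0, 42.0, 42.0, 43.0, 43.0, 43.0, 43.0, 43.0, 43.0, 43.0, 43.0, 43.0, 43.0, 43.0, 44.0, 44.0, 44.0, 44.0, 44.0, 45.0, 45.0, 45.0, 45.0, 45.0, 46.0, 46.0, 46.0, 46.0, 46.0, 46.0, 46.0, 46.0, 46.0, 47.0, 47.0, 47.0, 47.0, 47.0, 47.0, 47.0, 48.0, 48.0, 48.0, 48.0, 75.0, 75.0, 76.0, 76.0, 76.0, 76.0, 76.0, 76.0, 76.0, 76.0, 76.0, 76.0, 76.0, 76.0, 77.0, 77.0, 77.0, 77.0, 77.0, 77.0, 77.0, 77.0, 77.0, 77.0, 77.0, 77.0, 77.0, 77.0, 78.0, 78.0, 78.0, 78.0, 78.0, 79.0, 79.0, 79.0, 79.0, 79.0, 79.0, 79.0, 79.0, 79.0, 79.0, 80.0, 80.0, 80.0, 81.0, 81.0, 81.0, 81.0, 81.0, 81.0, 82.0, 82.0, 82.0]
t16 [41.0, 41.0, 41.0, 41.0, 42.0, 42.0, 42.0, 42.0, 43.0, 43.0, 43.0, 44.0, 44.0, 44.0, 44.0, 45.0, 45.0, 45.0, 45.0, 46.0, 46.0, 46.0, 47.0, 47.0, 75.0, 75.0, 75.0, 76.0, 76.0, 76.0, 77.0, 77.0, 77.0, 77.0, 78.0, 78.0, 78.0, 78.0, 78.0, 79.0, 79.0, 79.0, 79.0, 80.0, 80.0, 80.0, 80.0, 80.0, 81.0, 81.0]
16.3 [497.65043771 -42.91000525 189.11350235] [-0.0602925  -0.3447676   0.17278025] 0.03389012109792554
the job is handed in; nothing more can be done
None
```

The job is done and handed in at 16.3 s; no verdict was reported. The driver is on the cork pad and the cover is in the steel tray.

- **Driver:** I lifted it off the case and laid it lengthwise on the pad. Its middle measures about 1 mm from the pad's centre, within about 0.02 rad of the pad's length, judged from the top picture. In the side picture it was partly hidden by the gripper, so that measurement is less reliable: it puts the middle about 14 mm off, still inside the limits.
- **Cover:** I squeezed the tab fully in (finger gap 31 mm) and pivoted the cover to about 0.14 rad. Then I drew it about 15 mm out of the lip and carried it to the tray.
- **Cover in the tray:** It lies flat and latch up, within about 2 mm of the tray's centre. The measured slope is under 0.01 rad. The tab has sprung out: the plates stand about 40 mm apart over the outside.
- **Rest of the bench:** The other objects look unmoved in the pictures; I did not measure them individually. The arm is clear, and the wrist force is near zero.
- **Disagreements:** The side camera reads about 2 mm higher than the top one. While carried, the cover drooped 0.13 rad in the grip, but it levelled as I set it down.

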